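# Pack the glass jar lids into the slide-top case

### The arm

A 6-joint arm with a two-finger parallel gripper is mounted at the origin on the work surface. World frame = base frame: x ahead of the robot, y to its left, z up, the work surface at z = 0. Lengths are in m, angles in rad, forces in N, time in s.
With the tool pointing down it reaches from about 0.275 to 0.875 m from the base axis. Payload 12.5 kg.
Tool frame: the origin (TCP) lies at the very end of the fingers, on their centre line; the grasp point (between the pads) lies 19 mm behind it; z points along the fingers, y is the direction in which the jaws open and shut (so a half turn about z gives the same grasp; the last joint's range is limited). The gripper opens to 85 mm and grips with 20 to 120 N. Pads are 22 mm wide; open, the fingers measure 114 mm over their backs; the gripper's body (76 mm by 85 mm) begins 54 mm behind the grasp point. The pads swing forward as they close: fully open they stand 13 mm farther back than shut.
Start: joints at [-0.085, 0.351, 1.652, -0, 1.139, -0.085], TCP at [0.55, 0, 0.231] pointing down, gripper open.
Joint ranges: [-2.75, 2.75], [-0.79, 2.1], [0.01, 2.65], [-1.57, 4.71], [0.07, 3.14], [-2.87, 2.87]. Speed limits (rad/s): [2.22, 2.22, 2.79, 3.14, 3.14, 3.14].

### API

Orientations are given as a unit quaternion [w, x, y, z].
In Python, from rig import env, claw, camera, camera_info, current_time_s, current_joints, current_qd, current_tau, current_tool_pos, current_tool_rot, current_force, current_torque, current_width gives the robot as it stands. Calls block until the motion is done:
- env.goto(position, orientation): joint-space move of the TCP to a pose.
- env.servo_line(position, ori=None, max_speed=0.15, contact_N=None): straight line of the TCP; ori=None keeps the orientation; max_speed is the mean speed in m/s. With contact_N (N) it stops when the force on the tool has changed by that much, and returns True; else False.
- env.set_joints(angles): joint-space move.
- claw.command_gripper(opening): finger opening in m; the grip force is fixed at half the most; returns when the fingers have stopped.
- env.hold(seconds).
- env.solve_ik(position, orientation): joint angles nearest the present ones, or None.
- camera(name): name is "scene" or "side" or "wrist"; returns the picture (384x512x3 uint8, blue, green, red); there is no depth.
- camera_info(name): a dict with "fovy" (degrees; the focal length in pixels is half the picture's height over the tangent of half this angle, whatever the lens; pixels are square), "cx", "cy" (the principal point, pixels), "R" (3x3) and "t" (3): a world point X has camera coordinates R X + t; the wrist camera has in their place "mount" (4x4, takes a point from camera to tool coordinates, whose origin is the TCP and whose axes are the flange's). Camera axes: x right, y down, z forward; pixel columns grow to the right and rows downward; lengths in m; the calibration is good to about 2 mm. A picture is of the moment at which its call begins: read the wrist's pose just before it. camera_info takes no time and is no camera call.
A pose or a line that the arm cannot do raises env.IKError and nothing moves.
- env.close_job(): hands the job in, once; it reports no verdict.
Readings, each from a call of its own:
- current_time_s(): time.
- current_joints(): joint angles.
- current_qd(): joint speeds.
- current_tau(): joint torques, N m.
- current_tool_pos(): TCP position.
- current_tool_rot(): TCP orientation.
- current_force(): force on the tool from outside, world axes, zero at the start.
- current_torque(): the same for the moment, N m.
- current_width(): finger opening in m.
Only numpy, scipy, OpenCV 4.12 (cv2) and the standard library are available. Lean on these libraries where they do the work, as an engineer would, in place of code of your own. Each camera call takes 0.05 s, during which the arm holds its last target.

### The job

Slide the wooden case's top right open, forcing it over the small end ridge, and put every amber glass jar lid on the trolley into the case, each flat on the felt with its knob up. The glass is fragile: hold it lightly and set it down rather than dropping it. Then slide the top fully shut, back over the ridge, and leave the tumbler, mug and dispenser where they are.

Things in the scene. Friction and masses are not known exactly. Their poses are not given: they have to be found in the camera images.
- case: wooden slide-top case, fixed to the trolley top: 168 mm (its x) by 180 mm (its y), 56 mm high, walls 8 mm. Origin: centre of its underside, z up. Its panel slides open towards its own +y, in grooves under dark lips (up to 56 mm high) that leave a clear opening from x -70 to +70 mm. The +y end wall is only 41 mm high and carries the small springy ridge bar
- case_floor (a point): centre of the case's inner floor (blue felt), 8 mm above the trolley top; axes as the case. Floor 152 mm (x, -76 to +76) by 164 mm (y, -82 to +82). 38 mm of height under the shut panel: the glass lids fit in one layer, disc down, e.g. 2 columns at x -28, +28 by 3 rows at y -53, 0, +53 mm
- case_lid (a joint): travel of the case's sliding wooden panel in m: 0 fully shut, 0.174 fully open, a stop at both ends. It keeps to its grooves and stays where it is left (friction about 1.5 N). A bump under it must be forced over the end ridge between 0.0005 and 0.0095, either way: roughly 6 to 12 N there
- lid_grip (a point): middle of the top face of the brass grip bar on the sliding panel: bar 50 mm along the case's x, 14 mm thick along its y, 21 mm high; this point is 73 mm above the trolley top, the panel's face 52 mm. Moves with the panel: at y +65 mm from the case's origin when shut, +239 mm when open. Axes as the case
- tumbler: bystander: cut-glass tumbler, 76 mm across, 90 mm high, on the cork coaster (96 mm across, 5 mm thick). Origin: centre of its underside
- mug: bystander: copper-toned steel mug, 84 mm across, 90 mm high, with a handle. Origin: centre of its underside
- dispenser: bystander: stainless push-pump syrup dispenser, empty, 80 mm across, 162 mm high. Origin: centre of its underside
- glass1: small loose amber glass jar lid, 50 g: disc 48 mm across, 7 mm thick, with an upright round knob in the middle, 16 mm across, 24 mm high (31 mm in all). Origin: centre of its underside, z up the knob. Fragile: contact force of both fingers added must stay below 70 N (grip at about 20 N a finger, do not press on it). 3 to 5 of the 5 lids are there; None from the start: absent
- glass2: small loose amber glass jar lid, 50 g: disc 48 mm across, 7 mm thick, with an upright round knob in the middle, 16 mm across, 24 mm high (31 mm in all). Origin: centre of its underside, z up the knob. Fragile: contact force of both fingers added must stay below 70 N (grip at about 20 N a finger, do not press on it). 3 to 5 of the 5 lids are there; None from the start: absent
- glass3: small loose amber glass jar lid, 50 g: disc 48 mm across, 7 mm thick, with an upright round knob in the middle, 16 mm across, 24 mm high (31 mm in all). Origin: centre of its underside, z up the knob. Fragile: contact force of both fingers added must stay below 70 N (grip at about 20 N a finger, do not press on it). 3 to 5 of the 5 lids are there; None from the start: absent
- glass4: small loose amber glass jar lid, 50 g: disc 48 mm across, 7 mm thick, with an upright round knob in the middle, 16 mm across, 24 mm high (31 mm in all). Origin: centre of its underside, z up the knob. Fragile: contact force of both fingers added must stay below 70 N (grip at about 20 N a finger, do not press on it). 3 to 5 of the 5 lids are there; None from the start: absent
- glass5: small loose amber glass jar lid, 50 g: disc 48 mm across, 7 mm thick, with an upright round knob in the middle, 16 mm across, 24 mm high (31 mm in all). Origin: centre of its underside, z up the knob. Fragile: contact force of both fingers added must stay below 70 N (grip at about 20 N a finger, do not press on it). 3 to 5 of the 5 lids are there; None from the start: absent

How it is judged:
By the outcome, as a careful person would: the job done as asked, in the order asked, and still so for the second after the job is handed in, with the robot touching nothing.
Of glass1, glass2, glass3, glass4, glass5 only 3 to 5 are there at a start; the rules pass over those that are not, and their reading is None.
At some moment in a run one of glass1, glass2, glass3, glass4, glass5 may be knocked a few centimetres aside while the robot is not near it.
It also fails if it takes over 210 s, if anything falls off the work surface, if the arm or the gripper's body presses on something with over 40 N, if the wrist force passes 120 N, or if a joint passes its speed limit or range.

## Working session

There is one attempt and no reset: what is moved stays moved. The work goes in short steps, each a Python script; the robot and the scene stay as the last script left them, time stands still between calls to the robot, and variables do not carry over. Pictures are saved under pics/ and viewed, and the job is handed in when it is done.

```bash
ls; mkdir -p pics; python3 - <<'E'
from rig import *
import cv2
for n in("scene","side","wrist"):
    cv2.imwrite(f"pics/a_{n}.png",camera(n)); print(n,camera_info(n))
print(current_time_s(),current_width(),current_tool_rot(),current_force())
E
```

```text
pics
scene {'fovy': 43.973488464782676, 'cx': 255.663430109815, 'cy': 182.77575390992428, 'R': array([[ 0.7358748 ,  0.67703021,  0.01087961],
       [ 0.45962543, -0.48764634, -0.74225703],
       [-0.49722504,  0.55120879, -0.67002696]]), 't': array([-0.47352029, -0.21356501,  1.71279132])}
side {'fovy': 46.46163965763102, 'cx': 262.10541780512375, 'cy': 191.21239783124236, 'R': array([[ 0.99719369, -0.07306274, -0.01632737],
       [-0.06410415, -0.7206559 , -0.69032292],
       [ 0.03867046,  0.68943231, -0.72331714]]), 't': array([-0.58910012,  0.11238119,  1.17732432])}
wrist {'fovy': 64.65272081563589, 'cx': 256.5101134289265, 'cy': 189.28240904464633, 'mount': array([[ 1.46676103e-03, -9.57452059e-01, -2.88588642e-01,
         7.30438045e-02],
       [ 9.99998914e-01,  1.36324438e-03,  5.59683516e-04,
         1.25178550e-03],
       [-1.42453291e-04, -2.88589149e-01,  9.57453019e-01,
        -1.42130764e-01],
       [ 0.00000000e+00,  0.00000000e+00,  0.00000000e+00,
         1.00000000e+00]])}
0.15 0.0855412800263069 [-2.83944358e-04  7.07104971e-01  7.07108493e-01 -2.39857915e-04] [ 0.64806161 -0.22133214  0.18063329]
```

View pics/a_scene.png

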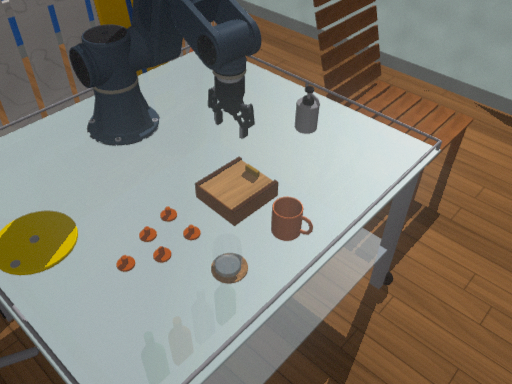

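View pics/a_side.png

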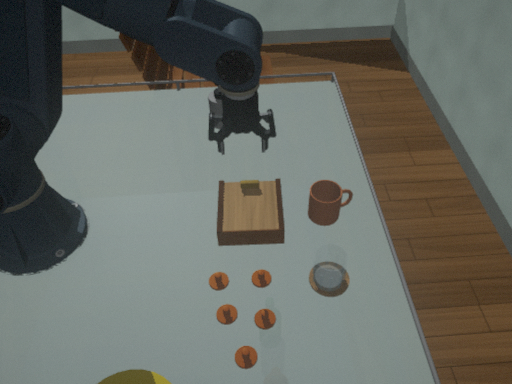

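View pics/a_wrist.png

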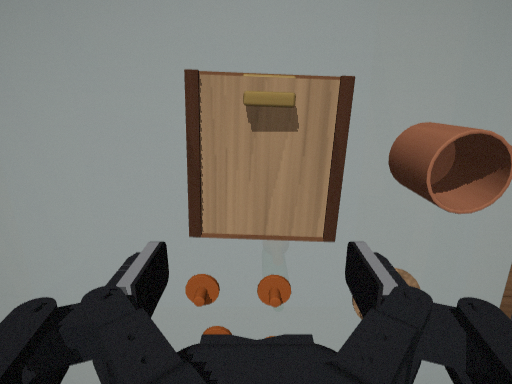

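```bash
python3 - <<'E'
from h import *
for n,p in(("scene",[(125,266),(190,234),(287,220)]),("side",[(245,360),(263,322),(325,205)]),("wrist",[(203,285),(275,285),(440,160)])):
    im=cv2.imread(f"pics/a_{n}.png");h=cv2.cvtColor(im,cv2.COLOR_BGR2HSV)
    for u,v in p: print(n,h[v,u],im[v,u],h[v-3,u])
# case line fits in wrist: dark lips
im=cv2.imread("pics/a_wrist.png");cv2.imwrite("pics/a_wz.png",cv2.resize(im[50:260,160:380],None,fx=3,fy=2.8,interpolation=cv2.INTER_NEAREST))
E
```

```text
scene [ 10 138 100] [ 46  64 100] [  9 145 100]
scene [  9 131 103] [ 50  66 103] [  9 132 104]
scene [  9 110 107] [ 61  75 107] [  9 135 149]
side [  9 106  84] [49 59 84] [ 12 116  81]
side [ 11 112  84] [47 61 84] [  9 110  81]
side [  9 101  83] [50 60 83] [ 11 118 117]
wrist [ 11 188 138] [ 36  74 138] [ 11 199 137]
wrist [ 11 189 139] [ 36  73 139] [ 11 191 139]
wrist [ 10 137  82] [38 53 82] [  9 135  85]
```

View pics/a_wz.png

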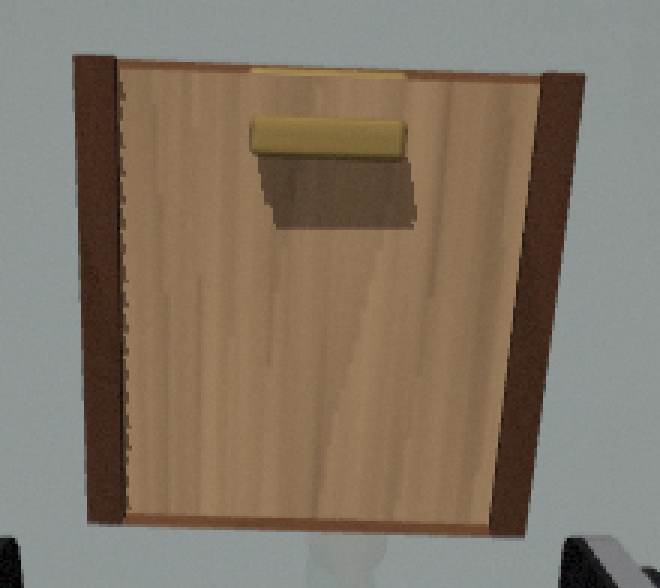

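```bash
sed -i 's/(3,190,60),(16,255,255)/(3,165,60),(16,255,255)/' h.py; python3 - <<'E'
from h import *
P=pose("wrist");c=cast(P,[[184.3,69.6],[355,76.1],[335.3,241.8],[189,236.8]],0.056);print(c.round(4)[:,:2].tolist())
print([np.linalg.norm(c[i]-c[i-1]).round(4) for i in range(4)], c.mean(0))
e=(c[0]+c[1]-c[2]-c[3]);print("yaw",np.degrees(np.arctan2(-e[0],e[1])));e=c[1]+c[2]-c[0]-c[3];print(np.degrees(np.arctan2(e[1],e[0])))
print("grip",cast(P,[[269.4,98.9]],0.073),"bar ends",cast(P,[[160+251/3,50+135/2.8],[160+407/3,50+140/2.8]],.073))
for n in("scene","side","wrist"):
    P=pose(n); im=cv2.imread(f"pics/a_{n}.png")
    for c in blobs(orange(im)):
        x,y,w,h=cv2.boundingRect(c)
        l=cast(P,c,0.007)[:,:2].astype(np.float32)*1000
        (cx,cy),r=cv2.minEnclosingCircle(l)
        print(n,(x,y,w,h),cv2.contourArea(c),"enc",round(cx),round(cy),round(r))
P=pose("scene");print("disp",cast(P,[[307,130]],0.),"mug",cast(P,[[287,236]],0),"tumb",cast(P,[[228,265]],0.09),cast(P,[[229,268]],0.0))
P=pose("side");print("disp",cast(P,[[215,105]],0.08),"mug",cast(P,[[325,220]],0),"tumb",cast(P,[[330,278]],0.0))
E
```

```text
[[0.4805, 0.0994], [0.6475, 0.0937], [0.6419, -0.0855], [0.4738, -0.0794]]
[np.float64(0.1789), np.float64(0.1672), np.float64(0.1792), np.float64(0.1682)] [0.56092699 0.00703268 0.056     ]
yaw -1.9636754590244325
-2.0043572901904487
grip [[0.5631753  0.07215598 0.073     ]] bar ends [[0.53879033 0.07274258 0.073     ]
 [0.58810874 0.07119253 0.073     ]]
scene (117, 256, 18, 15) 100.5 enc 528 -377 24
scene (184, 225, 16, 14) 77.0 enc 574 -184 25
wrist (204, 326, 28, 9) 131.0 enc 494 -258 20
wrist (258, 275, 33, 32) 750.0 enc 575 -186 26
wrist (186, 274, 33, 32) 755.5 enc 474 -185 26
disp [[0.50351153 0.42245624 0.        ]] mug [[ 0.77325401 -0.01243195  0.        ]] tumb [[ 0.77702947 -0.24384639  0.09      ]] [[ 0.73397654 -0.20082117  0.        ]]
disp [[0.47211127 0.41881817 0.08      ]] mug [[ 0.75780978 -0.01810875  0.        ]] tumb [[ 7.39069908e-01 -1.97759336e-01 -1.11022302e-16]]
```

```bash
cat >> h.py <<'E'
CASE=np.array([0.561,0.007]); YAW=np.radians(-2.0)
def c2w(x,y): 
    c,s=np.cos(YAW),np.sin(YAW); return CASE+np.array([c*x-s*y,s*x+c*y])
def down(a):
    "tool down, jaws (tool y) along world angle a"
    y=np.array([np.cos(a),np.sin(a),0]);z=np.array([0,0,-1.]);x=np.cross(y,z)
    q=Ro.from_matrix(np.c_[x,y,z]).as_quat();return [q[3],q[0],q[1],q[2]]
def st(s=""): print(s,"t",round(current_time_s(),2),"tcp",np.round(current_tool_pos(),4),"F",np.round(current_force(),1),"w",round(current_width(),4))
E
python3 - <<'E'
from h import *
for a in (YAW+np.pi/2,YAW-np.pi/2):
    print(env.solve_ik([*c2w(0,65),0.12] if 0 else [*c2w(0,.065),0.12],down(a)))
    print(env.solve_ik([*c2w(0,.239),0.057],down(a)))
a=YAW+np.pi/2
qs=[env.solve_ik([*c2w(0,.065),0.12],down(b)) for b in (a,a-np.pi)]
a=a if abs(qs[0][5])<abs(qs[1][5]) else a-np.pi
print(a)
env.goto([*c2w(0,.065),0.12],down(a)); claw.command_gripper(0.04); st()
env.servo_line([*c2w(0,.065),0.057],contact_N=10); st()
for w in (.022,.018,.016,.0145,.0135,.0125): claw.command_gripper(w); st(w)
E
```

```text
[ 4.50866331e-02  5.18926014e-01  1.70062638e+00 -4.44089210e-16
  9.22040260e-01 -1.49080311e+00]
[ 3.32583821e-01  6.88624506e-01  1.58180544e+00 -4.44089210e-16
  8.71162706e-01 -1.20330592e+00]
[ 4.50866331e-02  5.18926014e-01  1.70062638e+00 -4.44089210e-16
  9.22040260e-01  1.65078954e+00]
[ 3.32583821e-01  6.88624506e-01  1.58180544e+00 -4.44089210e-16
  8.71162706e-01  1.93828673e+00]
1.53588974175501
 t 1.93 tcp [0.5633 0.0719 0.12  ] F [ 0.2 -0.1  0.5] w 0.0401
 t 2.49 tcp [0.5636 0.072  0.0574] F [0.5 0.4 0.2] w 0.0399
0.022 t 2.81 tcp [0.5636 0.072  0.0577] F [-0.3 -0.2  0.3] w 0.0222
0.018 t 3.02 tcp [0.5633 0.072  0.0572] F [ 0.1  0.4 -0.7] w 0.0178
0.016 t 3.24 tcp [0.5633 0.072  0.057 ] F [-0.5 -0.8  0.6] w 0.016
0.0145 t 3.46 tcp [0.5633 0.0723 0.057 ] F [0.1 4.5 0.5] w 0.0145
0.0135 t 3.67 tcp [0.5633 0.0726 0.0571] F [-0.8  6.7  1.5] w 0.0137
0.0125 t 3.89 tcp [0.5633 0.0726 0.0571] F [-0.3  5.4  1.6] w 0.0133
```

```bash
python3 - <<'E'
from h import *
import time
for w in (.0115,.010,.008,.005,.002,.0): claw.command_gripper(w); st(w)
E
```

```text
0.0115 t 4.11 tcp [0.5633 0.0726 0.0572] F [-0.5  6.9  1.7] w 0.0125
0.01 t 4.33 tcp [0.5633 0.0726 0.0572] F [-0.4  7.   3.8] w 0.0122
0.008 t 4.54 tcp [0.5633 0.0726 0.0573] F [-0.3  6.3  4. ] w 0.0126
0.005 t 4.76 tcp [0.5633 0.0726 0.0572] F [-1.3  5.8  3.5] w 0.0123
0.002 t 4.97 tcp [0.5633 0.0725 0.0572] F [-1.4  6.5  2.4] w 0.0129
0.0 t 5.19 tcp [0.5633 0.0726 0.0573] F [-0.9  6.2  3. ] w 0.0122
```

```bash
python3 - <<'E'
from h import *
p0=np.array(current_tool_pos()); u=np.array([-np.sin(YAW),np.cos(YAW),0])
env.servo_line(p0+u*.015,max_speed=.03); st()
env.servo_line(p0+u*.168,max_speed=.12); st()
print(env.servo_line(p0+u*.176,max_speed=.03,contact_N=12)); st()
d=np.array(current_tool_pos())-p0; print("travel",d@u)
snap("side","b_side");snap("scene","b_scene")
E
```

```text
t 5.86 tcp [0.5639 0.0878 0.0573] F [-0.8  1.5  1.7] w 0.0126
 t 7.28 tcp [0.5696 0.2413 0.0573] F [ 4.6  1.1 -2.3] w 0.0122
True
 t 7.58 tcp [0.5699 0.2467 0.0572] F [ 1.9 -3.8  4.2] w 0.0123
travel 0.1742351808237342
```

View pics/b_side.png

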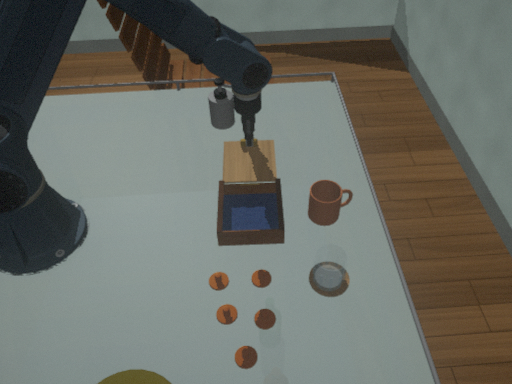

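```bash
cat >> h.py <<'E'
A0=YAW  # jaws along case x
def lidlocs(P,im,zb=0.0,fn=None):
    "disc centres: contour points seen on disc plane; knob hides only far side -> fit circle of r 24 mm robustly"
    from scipy.optimize import least_squares
    out=[]
    for c in blobs(orange(im),200):
        l=cast(P,c,zb+0.0045)[:,:2]
        # hull points, robust circle with fixed radius
        l=cv2.convexHull(l.astype(np.float32))[:,0,:].astype(float) if 0 else l
        f=lambda p:np.hypot(l[:,0]-p[0],l[:,1]-p[1])-.024
        r=least_squares(f,l.mean(0),loss="soft_l1",f_scale=.001)
        out.append((*r.x,np.median(abs(f(r.x))),cv2.contourArea(c)))
    return out
E
python3 - <<'E'
from h import *
claw.command_gripper(.04)
p=np.array(current_tool_pos()); env.servo_line(p+[0,0,.07],max_speed=.25)
q=down(A0); qa=env.solve_ik([.53,-.273,.3],q); print(np.round(qa,2),np.round(env.solve_ik([.53,-.273,.3],down(A0+np.pi)),2))
env.goto([.53,-.273,.3],q); st()
P,im=snap("wrist","c_wrist")
for o in lidlocs(P,im): print(np.round(o,4))
E
```

```text
[-0.55  0.38  1.44 -0.    1.32 -0.52] [-0.55  0.38  1.44 -0.    1.32  2.62]
 t 10.47 tcp [ 0.5303 -0.2722  0.2996] F [-0.   0.1  0.3] w 0.0402
[ 5.301e-01 -3.749e-01  1.300e-03  6.310e+02]
[ 5.761e-01 -2.917e-01  1.500e-03  7.295e+02]
[ 4.915e-01 -2.738e-01  1.600e-03  7.435e+02]
[ 4.739e-01 -1.859e-01  1.500e-03  8.950e+02]
[ 5.752e-01 -1.868e-01  1.500e-03  8.950e+02]
```

View pics/c_wrist.png

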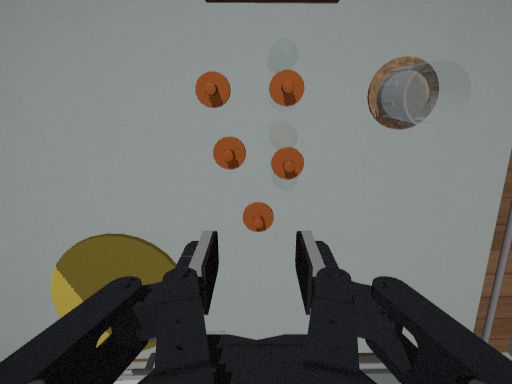

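```bash
cat >> h.py <<'E'
ZG=.0105
def look(tag):
    env.goto([.53,-.273,.3],down(A0)); P,im=snap("wrist",tag)
    return lidlocs(P,im)
def pick(x,y):
    q=down(A0)
    env.goto([x,y,.07],q)
    env.servo_line([x,y,ZG],max_speed=.08,contact_N=6); st("down")
    for w in (.022,.019,.0175,.0165,.0155,.0150): claw.command_gripper(w)
    st("grip")
    env.servo_line([x,y,.03],max_speed=.05); st("lift")
E
python3 - <<'E'
from h import *
claw.command_gripper(.034)
pick(.5752,-.1868)
snap("wrist","d_wrist"); snap("side","d_side")
E
python3 -c "
import cv2,numpy as np
a=cv2.imread('pics/d_wrist.png');b=cv2.imread('pics/d_side.png')[150:380,120:380]
cv2.imwrite('pics/d.png',np.vstack([cv2.resize(a,(400,300)),cv2.resize(b,(400,300))]))"
```

```text
down t 12.63 tcp [ 0.5755 -0.1869  0.0108] F [ 0.1  0.2 -0.8] w 0.0341
grip t 13.99 tcp [ 0.5752 -0.1868  0.0105] F [-1.6 -0.3  0.7] w 0.015
lift t 14.53 tcp [ 0.5753 -0.1868  0.0303] F [-0.  -0.  -0.7] w 0.0156
```

View pics/d.png

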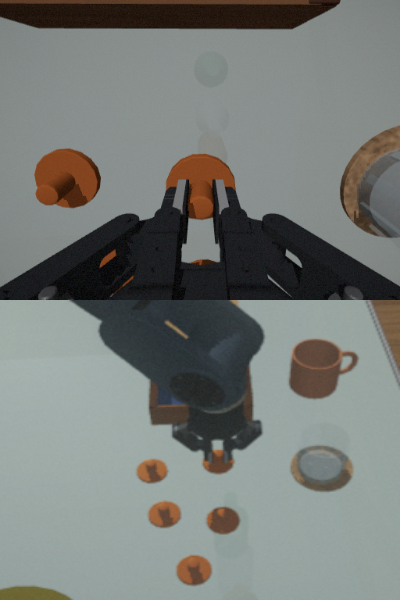

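```bash
cat >> h.py <<'E'
def place(sx,sy):
    q=down(A0); p=current_tool_pos(); s=c2w(sx,sy)
    env.servo_line([p[0],p[1],.10],max_speed=.2)
    env.servo_line([s[0],s[1],.10],ori=q,max_speed=.2)
    env.servo_line([s[0],s[1],ZG+.008+.004],max_speed=.1)
    env.hold(.15); st("above")
    hit=env.servo_line([s[0],s[1],ZG+.008-.0010],max_speed=.012,contact_N=2.5); st(f"set {hit}")
    z=current_tool_pos()[2]
    for w in (.0155,.016,.0165,.018,.022,.030): claw.command_gripper(w)
    env.hold(.1)
    env.servo_line([s[0],s[1],.11],max_speed=.15); st("out")
E
python3 - <<'E'
from h import *
place(.028,-.053)
claw.command_gripper(.034)
for o in look("e_wrist"): print(np.round(o,4))
E
```

```text
above t 17.06 tcp [ 0.5875 -0.047   0.0232] F [ 0.3 -0.2 -0.4] w 0.0151
set True t 17.44 tcp [ 0.5872 -0.047   0.0185] F [-1.1  0.3  5.1] w 0.015
out t 19.64 tcp [ 0.5866 -0.0469  0.1092] F [-0.4  0.5  0.3] w 0.0299
[ 5.303e-01 -3.749e-01  1.300e-03  6.290e+02]
[ 5.758e-01 -2.917e-01  1.400e-03  7.325e+02]
[ 4.916e-01 -2.739e-01  1.500e-03  7.515e+02]
[ 4.739e-01 -1.859e-01  1.400e-03  8.980e+02]
```

View pics/e_wrist.png

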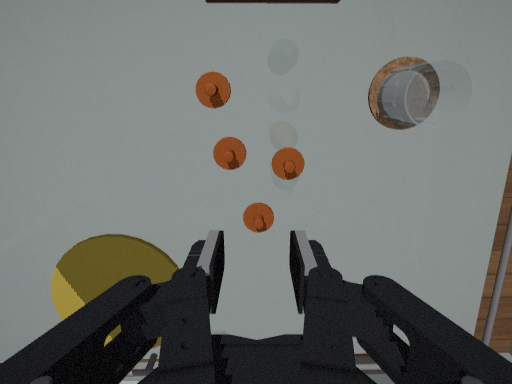

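```bash
python3 - <<'E'
from h import *
pick(.4739,-.1859); place(-.028,-.053); claw.command_gripper(.034)
# look on case from a bit back
env.goto([*c2w(0,-.06),.25],down(A0)); snap("wrist","f_case")
for o in look("f_wrist"): print(np.round(o,4))
E
```

```text
down t 22.94 tcp [ 0.4742 -0.186   0.0108] F [0.5 0.4 0.7] w 0.0342
grip t 24.3 tcp [ 0.4739 -0.1859  0.0105] F [-1.4 -0.   2.6] w 0.0153
lift t 24.84 tcp [ 0.474  -0.1859  0.0302] F [ 0.2 -0.1 -1. ] w 0.0155
above t 27.32 tcp [ 0.5315 -0.0451  0.0231] F [-0.5  0.3  0.5] w 0.0155
set True t 27.71 tcp [ 0.5313 -0.045   0.0185] F [-0.1 -0.2  5.3] w 0.0152
out t 29.9 tcp [ 0.5307 -0.0449  0.1093] F [-0.4 -0.1  0.1] w 0.0303
[ 5.302e-01 -3.748e-01  1.400e-03  6.260e+02]
[ 5.760e-01 -2.916e-01  1.300e-03  7.340e+02]
[ 4.917e-01 -2.739e-01  1.600e-03  7.470e+02]
```

View pics/f_case.png

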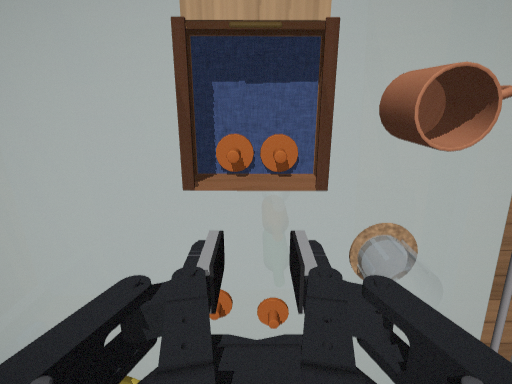

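```bash
python3 - <<'E'
from h import *
pick(.4917,-.2739); place(-.028,0); claw.command_gripper(.034)
L=look("g_wrist")
for o in L: print(np.round(o,4))
o=min(L,key=lambda o:np.hypot(o[0]-.576,o[1]+.2916))
if np.hypot(o[0]-.576,o[1]+.2916)<.005:
    pick(o[0],o[1]); place(.028,0); claw.command_gripper(.034)
    for o in look("g2_wrist"): print(np.round(o,4))
E
```

```text
down t 33.57 tcp [ 0.4919 -0.2741  0.0108] F [0.1 0.1 0.1] w 0.0341
grip t 34.92 tcp [ 0.4917 -0.2739  0.0105] F [-1.8  0.5  1.2] w 0.0154
lift t 35.47 tcp [ 0.4918 -0.274   0.0302] F [ 0.4 -0.3 -0.2] w 0.0154
above t 38.62 tcp [0.5334 0.008  0.0231] F [-0.7 -0.  -1.1] w 0.015
set True t 39.0 tcp [0.5331 0.008  0.0185] F [-0.7 -0.8  4. ] w 0.0154
out t 41.19 tcp [0.5325 0.008  0.1093] F [ 0.1 -0.   0.9] w 0.0301
[ 5.302e-01 -3.749e-01  1.400e-03  6.265e+02]
[ 5.759e-01 -2.918e-01  1.400e-03  7.330e+02]
down t 44.57 tcp [ 0.5762 -0.2919  0.0109] F [0.7 0.2 0.5] w 0.0341
grip t 45.92 tcp [ 0.5759 -0.2918  0.0105] F [-1.6  0.2  1.9] w 0.0152
lift t 46.47 tcp [ 0.576  -0.2918  0.0302] F [ 0.3 -1.1 -0.8] w 0.0153
above t 49.68 tcp [0.5894 0.006  0.0232] F [-0.3  0.1 -0.4] w 0.0153
set True t 50.07 tcp [0.5891 0.006  0.0185] F [-0.6 -0.4  4.9] w 0.0152
out t 52.27 tcp [0.5885 0.0061 0.1092] F [ 0.  -0.8 -0.8] w 0.0297
[ 5.301e-01 -3.749e-01  1.500e-03  6.250e+02]
```

View pics/g2_wrist.png

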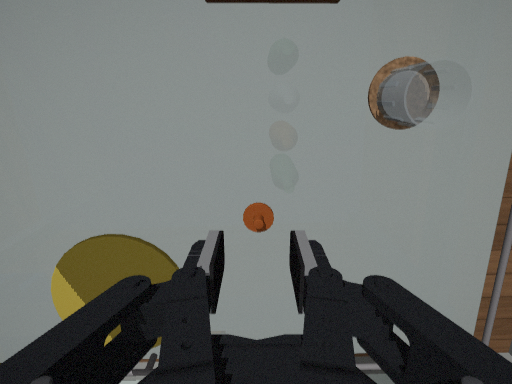

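One lid is left, at (258,217), unmoved.

```bash
python3 - <<'E'
from h import *
pick(.5301,-.3749); place(.028,.053); claw.command_gripper(.034)
env.goto([*c2w(0,-.06),.25],down(A0)); P,im=snap("wrist","i_case"); snap("scene","i_scene"); snap("side","i_side")
for o in lidlocs(P,im,.008):
    d=np.array(o[:2])-CASE; c,s=np.cos(YAW),np.sin(YAW); print(np.round([c*d[0]+s*d[1],-s*d[0]+c*d[1],*o[2:]],4))
E
```

```text
down t 55.71 tcp [ 0.5304 -0.3751  0.0109] F [-0.3 -0.6  0.2] w 0.034
grip t 57.07 tcp [ 0.5301 -0.3749  0.0105] F [-0.5 -0.3  1.7] w 0.0151
lift t 57.61 tcp [ 0.5302 -0.375   0.0302] F [ 0.2 -0.4 -0.4] w 0.0154
above t 61.52 tcp [0.5912 0.059  0.0232] F [ 0.5  0.1 -1.5] w 0.0152
set True t 61.91 tcp [0.5909 0.059  0.0185] F [-0.9  0.3  4.3] w 0.0153
out t 64.11 tcp [0.5903 0.059  0.1093] F [ 0.  -0.5  0.4] w 0.0303
[ 2.900e-02 -5.330e-02  1.000e-03  1.043e+03]
[-2.6700e-02 -5.3100e-02  1.0000e-03  1.0375e+03]
[ 2.900e-02 -4.000e-04  1.000e-03  1.171e+03]
[-2.6900e-02 -4.0000e-04  1.1000e-03  1.1615e+03]
[2.890e-02 5.220e-02 1.000e-03 1.332e+03]
```

View pics/i_case.png

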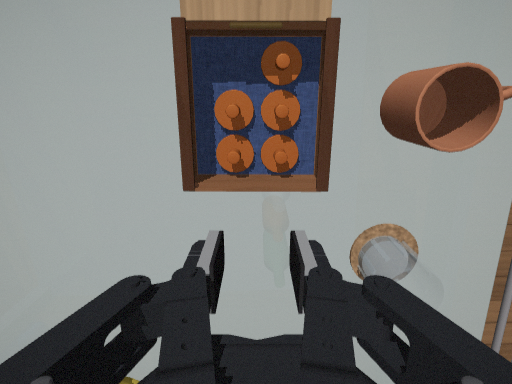

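View pics/i_scene.png

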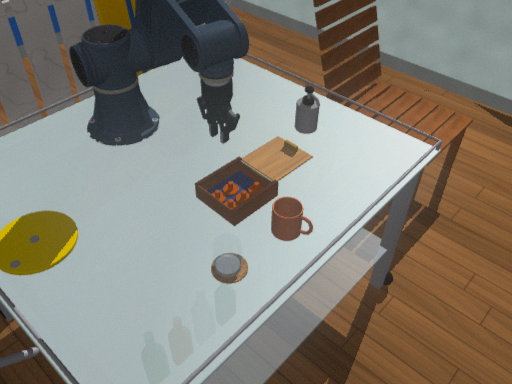

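```bash
python3 - <<'E'
from h import *
q=down(YAW+np.pi/2); u=np.array([-np.sin(YAW),np.cos(YAW),0])
p1=np.array([.5699,.2467,.0572]); p0=p1-u*.1742
env.goto(p1+[0,0,.07],q); env.servo_line(p1,max_speed=.12,contact_N=10); st()
for w in (.018,.0145,.0): claw.command_gripper(w)
st("grip")
env.servo_line(p0+u*.016,max_speed=.12); st()
print(env.servo_line(p0-u*.004,max_speed=.03,contact_N=30)); st()
print("rest",(np.array(current_tool_pos())-p0)@u)
env.hold(.3);st()
E
```

```text
t 67.2 tcp [0.5704 0.2467 0.0579] F [0.5 0.  0.8] w 0.0341
grip t 67.93 tcp [0.5699 0.2466 0.0575] F [-2.2 -0.9  5.2] w 0.0121
 t 69.4 tcp [0.564  0.0882 0.0574] F [-4.2 -2.   7.4] w 0.0127
True
 t 70.01 tcp [0.5633 0.0726 0.0575] F [-1.2  5.5  2.8] w 0.0123
rest -1.1580183294147854e-05
 t 70.31 tcp [0.5633 0.0727 0.0575] F [0.1 5.5 3.2] w 0.0125
```

```bash
python3 - <<'E'
from h import *
for w in (.014,.018,.04): claw.command_gripper(w)
st()
p=np.array(current_tool_pos()); env.servo_line(p+[0,0,.07],max_speed=.2)
env.goto([.55,0,.231],down(A0)); P,im=snap("wrist","j_wrist"); snap("scene","j_scene"); st()
g=cv2.cvtColor(im,cv2.COLOR_BGR2HSV); 
cv2.imwrite("pics/j_z.png",cv2.resize(im[50:260,160:380],None,fx=3,fy=2.8,interpolation=cv2.INTER_NEAREST))
E
```

```text
t 71.08 tcp [0.5631 0.0722 0.0574] F [ 0.1 -0.3  0.2] w 0.0399
 t 72.98 tcp [5.499e-01 2.000e-04 2.304e-01] F [ 0.6 -0.1 -0.2] w 0.0401
```

View pics/j_z.png

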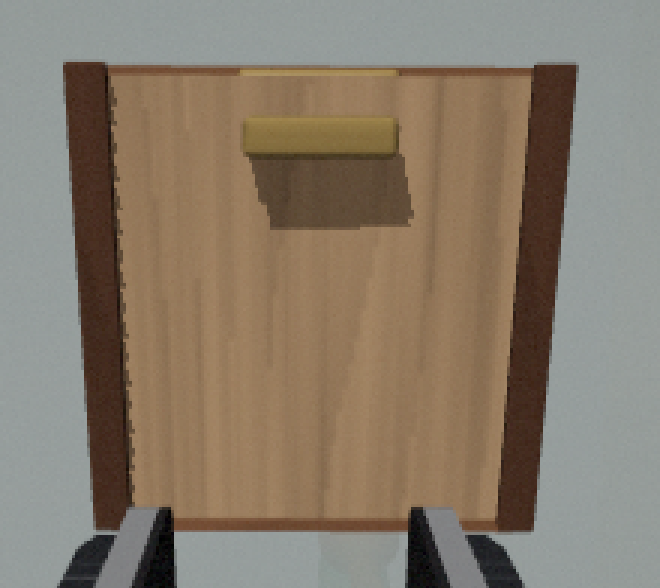

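View pics/j_scene.png

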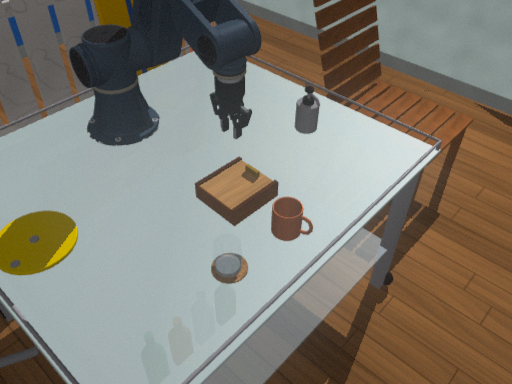

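```bash
python3 - <<'E'
from h import *
env.close_job(); st()
E
```

```text
the job is handed in; nothing more can be done
the job is handed in; nothing more can be done
```

The job is done and handed in at about 73 s on the robot's clock, well inside the 210 s limit.

- **Opening:** I gripped the brass bar and pulled the panel over the ridge to its open stop, measuring 174 mm of travel.
- **Lids:** All five lids were there, and none was knocked aside. I gripped each by its knob with the opening set about 1 mm under the knob's width. Each was set down on the felt at about 5 N of contact force. Before closing, the wrist camera showed all five flat with knobs up, within about 1.5 mm of their slots.
- **Closing:** I pushed the panel back over the ridge to its stop, within 0.1 mm of where it started. In the last pictures the bar and panel look as they did at the start. No lid was left on the trolley, the tumbler, mug and dispenser had not visibly moved, and the gripper was clear of everything.

No check failed. The interface gives no reading of the grip force on the glass, so I judged it light from how the fingers gave when I tested them on the brass bar. I could not see the lids after the panel was shut.

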